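# Set the trunnion cap, drain the washed manifold block, level the basket

### The arm

A 7-joint arm with a two-finger parallel gripper is mounted at the origin on a cart in front of the work surface, level with it; the furniture and walls round the work are solid. World frame = base frame: x ahead of the robot, y to its left, z up, the work surface at z = 0. Lengths are in m, angles in rad, forces in N, time in s.
With the tool pointing down it reaches from about 0.4 to 0.75 m from the base axis. Payload 19.5 kg.
Tool frame: the origin (TCP) lies where the fingers leave the gripper's body, on its centre line; the fingertips stand 73 mm ahead of it and the grasp point (between the pads) lies 54 mm ahead of it; z points along the fingers, y is the direction in which the jaws open and shut (so a half turn about z gives the same grasp; the last joint's range is limited). The gripper opens to 85 mm and grips with 20 to 120 N. Pads are 22 mm wide; open, the fingers measure 114 mm over their backs; the gripper's body (76 mm by 85 mm) begins 54 mm behind the grasp point. The pads swing forward as they close: fully open they stand 13 mm farther back than shut.
Start: joints at [-1.373, 0.707, -0.028, 1.485, 0.022, 0.951, -0.075], TCP at [0.137, 0.559, 0.304] pointing down, gripper open.
Joint ranges: [-2.71, 2.71], [-0.32, 2.16], [-1.57, 1.52], [0, 2.45], [-1.46, 4.6], [0, 2.02], [-2.83, 2.83]. Speed limits (rad/s): [1.89, 1.89, 2.57, 2.57, 3.01, 3.01, 3.01].

### API

Orientations are given as a unit quaternion [x, y, z, w].
In Python, from workcell import arm gives the robot as it stands. The module is installed in compiled form; this text tells all that it offers.
- The arm moves only by the tool jog_arm, never from a script. Its arguments are lists of equal length, an entry for each row: "dp": the shift along the tool's x, y, z as a fraction of full scale, a list of three; "turn": the turn, a rotation vector about the tool's x, y, z as a fraction of full scale, a list of three; "gripper": the opening in per cent of the stroke, from 0 (shut) to 100 (fully open). In form: {"dp": [[x, y, z], ...], "turn": [[rx, ry, rz], ...], "gripper": [gripper, ...]}. A call has 1 to 12 rows; each row is the pose to reach, as a shift and turn from the pose commanded when the call began, along the tool's axes at that moment, turning the shorter way round; what a row does not reach only later rows make up. Full scale, the value 1, is 300 mm for a shift and pi rad for a turn. A row lasts 1/10 s, in which the tool goes at most 50 mm and 8.59 degrees, less where a joint would pass 70% of its speed; a pose out of reach is approached as far as the arm can. A call with a number of a shift or a turn outside -1 to 1 is refused whole. A call with a gripper value outside its range is refused whole. The fingers move at their own pace and stop on an object; "grip_force" is the grip in N (left out, the last holds). Time passes only in rows, so rows that repeat a pose let the fingers close. It gives the time, the measured TCP pose, the force and the opening at its end, in the units of the state.
- arm.read_state(): the state, without advancing time (a new reading comes with each control period).
- arm.get_image(name): name is "side" or "top"; returns the picture (480x640x3 uint8, blue, green, red); there is no depth.
- arm.camera_params(name): a dict with "fx", "fy", "cx", "cy" (pixels), "xyz" and "orientation" of the camera in the world. Camera axes: x right, y down, z forward; pixel columns grow to the right and rows downward; lengths in m; the calibration is good to about 2 mm. A picture is of the moment at which its call begins. camera_params takes no time and is no camera call.
- arm.finish_job(): hands the job in, once; it reports no verdict.
The state is a dict: "t": time; "joint_pos": joint angles; "joint_velocities": joint speeds; "joint_efforts": joint torques, N m; "ee_pos": TCP position; "tool_rot": TCP orientation; "ft_force": force on the tool from outside, world axes, zero at the start; "wrist_torque": the same for the moment, N m; "opening": finger opening in m.
Only numpy, scipy, OpenCV 4.12 (cv2) and the standard library are available. Lean on these libraries where they do the work, as an engineer would, in place of code of your own. Each camera call takes 0.05 s, during which the arm holds its last target.

### The job

The aluminium manifold block in the wire rinse basket has been washed and its blind ports have to drain. First set the bearing cap of the tilting stand: turn its steel T-handle screw clockwise until it bottoms, then back it off one eighth of a turn (45 degrees), so that the basket turns with a light drag and stays where it is put. Then push the lever with the black grip away from you until the basket is tipped to the red mark (40 degrees), hold it there for at least two seconds, bring the basket back level and let go, leaving the screw as you set it, the block in the basket and the tape measure and pliers beside the stand where they lie.

Things in the scene. Friction and masses are not known exactly. Their poses are not given: they have to be found in the camera images.
- stand: Fixed tilting stand: steel drip tray 260 (x) by 222 (y) by 16 mm with two grey pedestals. Origin: centre of its underside; x away from the robot (yaw within 0.25 rad), y left, z up. The tilt axis is parallel to y, 130 mm above the origin. Left, at y = 102 mm: aluminium quadrant, radius 86 mm, ticks every 10 degrees, white mark at level, red at 40 degrees. Right: bearing cap, top at z = 164 mm.
- tscrew (a joint): Angle (rad) of the steel T-handle screw in the right-hand bearing cap; its axis is vertical; grows clockwise seen from above (tightening). Bottoms hard at 1.50; starts loose at 0.0 to 0.35; an eighth of a turn back from the bottom is 0.715. Turning takes about 0.1 N m, 0.2 N m bottoms it. It stays where it is left.
- screw_bar (a point): Centre of the T-handle's cross bar, on the screw's vertical axis, at x -36, y -88, z 208 mm of the stand; it does not rise or sink. The bar is 11 mm thick, 81 mm long over its 15 mm end balls, and lies along this point's x axis; a hub 19 mm across and 16 mm tall is at its middle (grip bar and hub across the bar). Free all round; the cap's top is 44 mm below.
- basket (a joint): Tilt (rad) of the basket about the stand's y axis: 0 level (the start); positive when the lever goes away from the robot and the far side sinks; range -0.35 to 1.0; 40 degrees is 0.698. With the screw an eighth of a turn back it drags with about 0.55 N m (5 N at the grip) and stays where it is left; with the screw bottomed it is clamped about twice as hard.
- lever_handle (a point): Centre of the black round grip on the tilt lever: 22 mm thick, 63 mm long, along the stand's y axis, free to revolve on its pin. It moves on a radius of 115 mm about the tilt axis; with the basket level it is straight above it, at x 0, y 149.5, z 245 mm of the stand. The flat steel lever (14 mm wide) is at its right end. The point's z axis points from the tilt axis to the grip.
- basket_floor (a point): Centre of the inner floor of the steel wire basket (200 by 116 mm, walls 80 mm high, rim 30 mm above the tilt axis), 48.5 mm below the tilt axis; axes are the basket's, z up through its mouth.
- manifold: Loose pale machined aluminium block with round ports and two short brass nipples on top, 130 x 64 x 63 mm, 0.5 kg, lying in the basket; origin at the centre of its underside, z up. It stays in the basket and is not handled.
- pliers: Red-handled pliers, 178 mm long, 13 mm high, a loose bystander to the left behind the stand; origin at the centre of the underside.
- tape_measure: Red and black tape measure, 87 x 78 x 35 mm, a loose bystander to the left behind the stand; origin at the centre of its underside.

How it is judged:
On the way, in this order (a step that is already met when the one before it is completed fails the run):
1. the T-handle screw is turned clockwise until it bottoms (value of joint tscrew above 1.42 rad), for 0.2 s.
2. the screw is backed off one eighth of a turn from its bottom (value of joint tscrew between 0.515 and 0.915 rad), for 0.3 s.
3. the basket is tipped to 40 degrees (within 5) and held there, the screw still set (all of step 2 and value of joint basket between 0.611 and 0.785 rad), for 1.5 s.
At the end, for the whole second after the job is handed in: The basket stands level within 4 degrees and still, the T-handle screw is one eighth of a turn (45 degrees, within 11 degrees) back from its bottom, and the block lies at rest in the basket (all of step 2 and value of joint basket between -0.07 and 0.07 rad and velocity of joint basket between -0.05 and 0.05 rad/s and horizontal distance between manifold and basket_floor below 0.06 m and z of manifold in the frame of basket_floor between -0.02 and 0.06 m and linear speed of manifold below 0.05 m/s); the robot touches nothing.
It fails at once if the pair of pliers is pushed more than 30 mm from its place (distance of pliers from where it was at the start of the episode above 0.03 m).
It fails at once if the tape measure is pushed more than 30 mm from its place (distance of tape_measure from where it was at the start of the episode above 0.03 m).
It also fails if it takes over 48 s, if anything falls off the work surface, if the arm or the gripper's body presses on something with over 40 N, if the wrist force passes 120 N, or if a joint passes its speed limit or range.

## Working session

There is one attempt and no reset: what is moved stays moved. The work goes in short steps, Python scripts to look and compute and a tool call to move; the robot and the scene stay as the last step left them, time stands still between calls to the robot, and variables do not carry over. Pictures are saved under pics/ and viewed, and the job is handed in when it is done.

Besides the shell and the picture viewer there is one more tool, called after "Emit:" as name(argument=value, ...) on one line, values as JSON. jog_arm: Moves the arm, as the interface text tells. Shift numbers are shares of 300 mm and turn numbers shares of pi rad, none past 1 either way. Its arguments: {"type":"object","properties":{"dp":{"type":"array"},"turn":{"type":"array"},"gripper":{"type":"array"},"grip_force":{"type":"number"}},"required":["dp","turn","gripper"]}

```bash
mkdir -p pics; python3 - <<'E'
from workcell import arm
import cv2
for n in("side","top"):
    cv2.imwrite(f"pics/{n}0.png",arm.get_image(n)); print(n,arm.camera_params(n))
s=arm.read_state(); print(s)
E
```

```text
side {'fx': 547.4339600136373, 'fy': 547.4339600136373, 'cx': 326.0368947253159, 'cy': 244.30744586527658, 'xyz': array([ 1.02310263, -0.61511462,  0.99875073]), 'orientation': array([ 0.88937954,  0.30563099, -0.10662093, -0.32284006])}
top {'fx': 467.8714390956879, 'fy': 467.8714390956879, 'cx': 326.16256050428694, 'cy': 244.76434916033796, 'xyz': array([ 0.45708345, -0.06112112,  1.32402185]), 'orientation': array([ 0.71296974, -0.6994798 ,  0.03499201, -0.03431782])}
{'t': 0.1, 'joint_pos': array([-1.37269901,  0.70700568, -0.02761588,  1.48494635,  0.02196759,
        0.95090859, -0.07550769]), 'joint_velocities': array([ 0.00049381, -0.00157826, -0.00187709, -0.0004622 , -0.00024483,
        0.00076522,  0.00285431]), 'joint_efforts': array([-3.13914361e-04, -8.84256077e+01,  1.23629272e+00, -2.36437207e+01,
        1.71404524e-02,  5.12794839e-03, -8.69718718e-06]), 'ee_pos': array([0.13651849, 0.55838775, 0.30349572]), 'tool_rot': array([ 1.19625587e-01,  9.92818959e-01, -4.80264184e-04, -5.60151646e-05]), 'ft_force': array([ 0.29324632, -0.00692175, -0.12507329]), 'wrist_torque': array([-0.01874587,  0.04342063,  0.01940102]), 'opening': 0.08547279489108117}
```

View pics/top0.png

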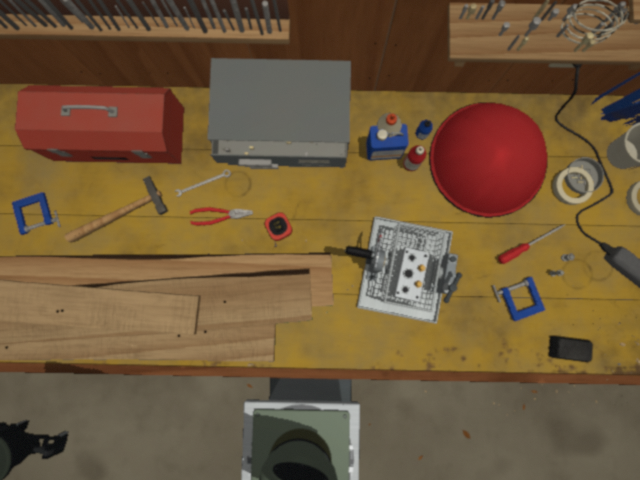

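View pics/side0.png

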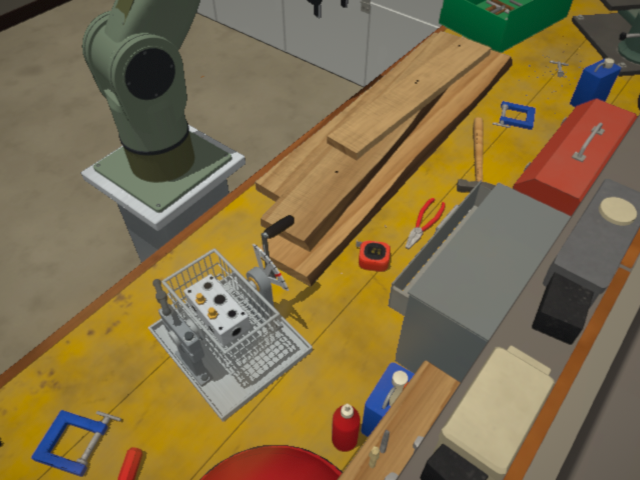

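```bash
python3 - <<'E'
import cv2
a=cv2.imread("pics/top0.png")[200:335,325:475]; cv2.imwrite("pics/t0z.png",cv2.resize(a,None,fx=5,fy=4.4*5/4.4*0.88,interpolation=cv2.INTER_CUBIC))
a=cv2.imread("pics/side0.png")[205:425,140:320]; cv2.imwrite("pics/s0z.png",cv2.resize(a,None,fx=2.7,fy=2.7,interpolation=cv2.INTER_CUBIC))
E
```

```text
(no output)
```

View pics/t0z.png

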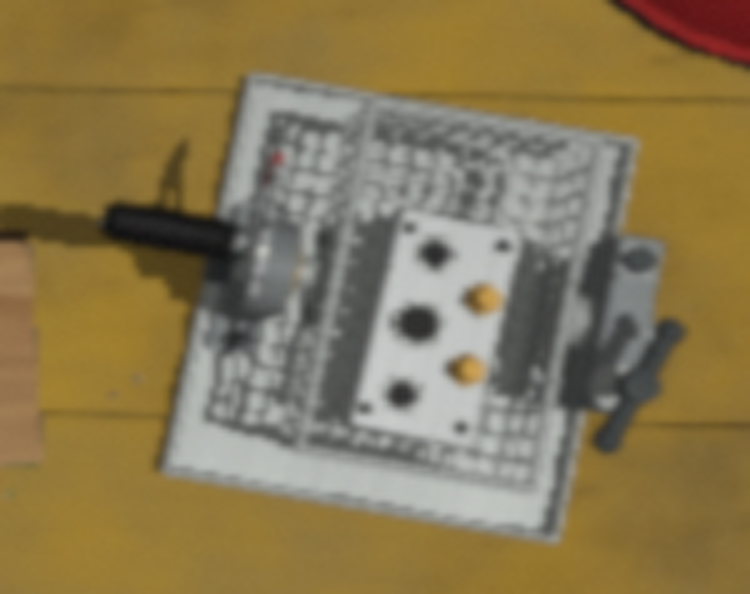

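View pics/s0z.png

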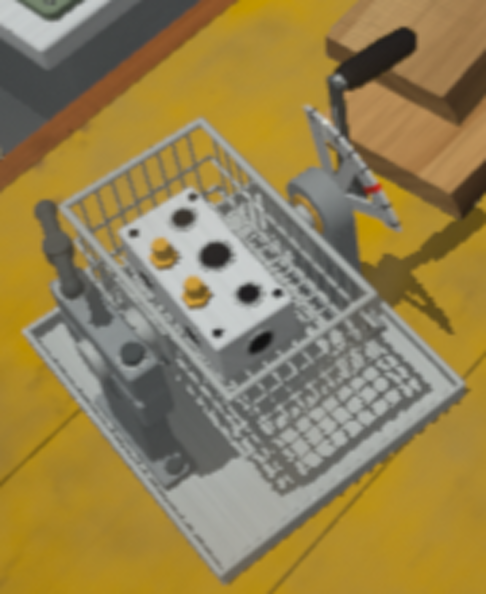

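```bash
cat > h.py <<'E'
import numpy as np
from scipy.spatial.transform import Rotation as R
from workcell import arm
def ray(n,u,v):
    p=arm.camera_params(n); d=R.from_quat(p["orientation"]).apply([(u-p["cx"])/p["fx"],(v-p["cy"])/p["fy"],1]); return np.array(p["xyz"]),d
def onz(n,u,v,z):
    o,d=ray(n,u,v); return o+d*(z-o[2])/d[2]
def proj(n,P):
    p=arm.camera_params(n); c=R.from_quat(p["orientation"]).inv().apply(np.array(P)-p["xyz"]); return c[:2]/c[2]*p["fx"]+[p["cx"],p["cy"]]
E
python3 - <<'E'
from h import *
np.set_printoptions(precision=4,suppress=True)
c=[onz("top",u,v,.016) for u,v in[(374.4,217.0),(452.4,231.8),(436.6,322.7),(357.6,306.8)]]
TL,TR,BR,BL=c; print(c)
ctr=sum(c)/4
ux=(TL-BL)+(TR-BR); uy=(TL-TR)+(BL-BR)
print(np.linalg.norm(TL-BL),np.linalg.norm(TL-TR))
yaw=np.arctan2(ux[1],ux[0]); y2=np.arctan2(-uy[0],uy[1]); print("ctr",ctr,"yaw",yaw,y2)
print("yaw combined",(yaw*.26+y2*.22)/.48)
def W(p,yw=(yaw*.26+y2*.22)/.48): return R.from_euler("z",yw).apply(p)+[ctr[0],ctr[1],0]
print("screw",W([-.036,-.088,.208]),"lever",W([0,.1495,.245]))
a=onz("top",459.4,275.5,.208);b=onz("top",446.6,300,.208);print("bar",a,b,(a+b)/2,np.linalg.norm(a-b),np.arctan2(*(a-b)[1::-1]))
print("hub",onz("top",453,287.5,.212),"hubside",onz("side",161.5,295.7,.208))
a=onz("side",156.7,282,.208);b=onz("side",166.7,310.5,.208);print("barS",a,b,(a+b)/2,np.arctan2(*(b-a)[1::-1]))
a=onz("top",325+112/5,200+215/4.4,.245);b=onz("top",325+235/5,200+238/4.4,.245);print("lever top ends",a,b,(a+b)/2)
print("proj",[ (n,proj(n,W(q))) for n in("top","side") for q in([-.036,-.088,.208],[0,.1495,.245])])
E
```

```text
[array([ 0.6672, -0.196 ,  0.016 ]), array([ 0.6293, -0.4162,  0.016 ]), array([ 0.3751, -0.3706,  0.016 ]), array([ 0.4146, -0.1516,  0.016 ])]
0.25648601519331976 0.22344642651288427
ctr [ 0.5216 -0.2836  0.016 ] yaw -0.1756182796513047 -0.17440519793031592
yaw combined -0.17506228386251818
screw [ 0.4708 -0.364   0.208 ] lever [ 0.5476 -0.1364  0.245 ]
bar [ 0.4994 -0.3799  0.208 ] [ 0.4408 -0.3491  0.208 ] [ 0.4701 -0.3645  0.208 ] 0.06621604065866338 -0.4849502161786488
hub [ 0.4706 -0.3634  0.212 ] hubside [ 0.4713 -0.3599  0.208 ]
barS [ 0.4423 -0.3455  0.208 ] [ 0.5015 -0.3749  0.208 ] [ 0.4719 -0.3602  0.208 ] -0.46168848685266506
lever top ends [ 0.5546 -0.1105  0.245 ] [ 0.5436 -0.1676  0.245 ] [ 0.5491 -0.139   0.245 ]
proj [('top', array([452.7791, 287.428 ])), ('top', array([358.5317, 252.1102])), ('side', array([159.5218, 297.0608])), ('side', array([277.9794, 226.1978]))]
```

```bash
cat >> h.py <<'E'
def rel(pos=None,yaw=None,tilt=None,s=None):
    """dp/turn for target TCP pos, tool down with tool x at yaw (deg); optional Rotation tilt"""
    s=s or arm.read_state(); p=np.array(s["ee_pos"]); r=R.from_quat(s["tool_rot"])
    rt=r if yaw is None else R.from_euler("z",yaw,degrees=True)*R.from_euler("x",180,degrees=True)
    if tilt is not None: rt=tilt*rt
    pos=p if pos is None else np.array(pos)
    print("dp",np.round(r.inv().apply(pos-p)/.3,4),"turn",np.round((r.inv()*rt).as_rotvec()/np.pi,4))
def st():
    s=arm.read_state(); r=R.from_quat(s["tool_rot"]); x=r.apply([1,0,0]); z=r.apply([0,0,1])
    print("t",round(s["t"],2),"p",np.round(s["ee_pos"],4),"yaw",round(float(np.degrees(np.arctan2(x[1],x[0]))),2),"z",np.round(z,3),"q",np.round(s["joint_pos"],2),"F",np.round(s["ft_force"],2),"M",np.round(s["wrist_torque"],3),"op",round(s["opening"],4))
E
python3 -c "
from h import *
st(); rel([.35,.35,.40],152.8)"
```

```text
t 0.1 p [0.1365 0.5584 0.3035] yaw 166.26 z [-0.    -0.001 -1.   ] q [-1.37  0.71 -0.03  1.48  0.02  0.95 -0.08] F [ 0.29 -0.01 -0.13] M [-0.019  0.043  0.019] op 0.0855
dp [-0.8562 -0.506  -0.3212] turn [-0.0003  0.      0.0748]
```

Emit:
jog_arm(dp=[[-0.856,-0.506,-0.32],[-0.856,-0.506,-0.32],[-0.856,-0.506,-0.32],[-0.856,-0.506,-0.32],[-0.856,-0.506,-0.32],[-0.856,-0.506,-0.32],[-0.856,-0.506,-0.32],[-0.856,-0.506,-0.32],[-0.856,-0.506,-0.32]], turn=[[0,0,0.075],[0,0,0.075],[0,0,0.075],[0,0,0.075],[0,0,0.075],[0,0,0.075],[0,0,0.075],[0,0,0.075],[0,0,0.075]], gripper=[60,60,60,60,60,60,60,60,60], grip_force=80)

```text
t: 1.0
ee_pos: [0.3492, 0.3508, 0.3995]
tool_rot: [0.235, 0.972, -0.0, -0.0]
ft_force: [-0.5, -0.7, 0.0]
opening: 0.0513
```

```bash
python3 -c "
from h import *
st(); rel([.43,.08,.40],152.8)"
```

```text
t 1.0 p [0.3492 0.3508 0.3995] yaw 152.81 z [-0.001 -0.    -1.   ] q [-0.87  0.48  0.02  1.59 -0.01  1.07  0.26] F [-0.47 -0.65  0.  ] M [0.041 0.004 0.002] op 0.0513
dp [-0.652  -0.6798 -0.0019] turn [-0.0002 -0.0002  0.    ]
```

Emit:
jog_arm(dp=[[-0.652,-0.68,0],[-0.652,-0.68,0],[-0.652,-0.68,0],[-0.652,-0.68,0],[-0.652,-0.68,0],[-0.652,-0.68,0],[-0.652,-0.68,0]], turn=[[0,0,0],[0,0,0],[0,0,0],[0,0,0],[0,0,0],[0,0,0],[0,0,0]], gripper=[60,60,60,60,60,60,60])

```text
t: 1.7
ee_pos: [0.431, 0.0768, 0.3995]
tool_rot: [0.237, 0.971, -0.001, -0.0]
ft_force: [-0.4, 0.3, -0.8]
opening: 0.0513
```

```bash
python3 -c "
from h import *
st(); rel([.45,-.17,.40],152.8)"
```

```text
t 1.7 p [0.431  0.0768 0.3995] yaw 152.56 z [-0.001 -0.001 -1.   ] q [-0.28  0.38  0.05  1.77 -0.02  0.99  0.87] F [-0.44  0.29 -0.84] M [0.071 0.039 0.013] op 0.0513
dp [-0.4354 -0.701  -0.0008] turn [-0.0004  0.     -0.0013]
```

Emit:
jog_arm(dp=[[-0.44,-0.71,0],[-0.44,-0.71,0],[-0.44,-0.71,0],[-0.44,-0.71,0],[-0.44,-0.71,0],[-0.44,-0.71,0],[-0.44,-0.71,0]], turn=[[0,0,0],[0,0,0],[0,0,0],[0,0,0],[0,0,0],[0,0,0],[0,0,0]], gripper=[60,60,60,60,60,60,60])

```text
t: 2.4
ee_pos: [0.4508, -0.1695, 0.3993]
tool_rot: [0.235, 0.972, 0.0, -0.001]
ft_force: [0.4, 0.9, 0.2]
opening: 0.0513
```

```bash
python3 -c "
from h import *
st(); rel([.471,-.363,.32],152.8)"
```

```text
t 2.4 p [ 0.4508 -0.1695  0.3993] yaw 152.8 z [-0.001  0.001 -1.   ] q [ 0.24  0.46  0.08  1.64 -0.04  1.05  1.44] F [0.38 0.95 0.21] M [ 0.065 -0.05   0.002] op 0.0513
dp [-0.355  -0.5429  0.2636] turn [ 0.0001 -0.0004  0.    ]
```

Emit:
jog_arm(dp=[[-0.355,-0.543,0],[-0.355,-0.543,0],[-0.355,-0.543,0.1],[-0.355,-0.543,0.26],[-0.355,-0.543,0.26],[-0.355,-0.543,0.26],[-0.355,-0.543,0.26],[-0.355,-0.543,0.26]], turn=[[0,0,0],[0,0,0],[0,0,0],[0,0,0],[0,0,0],[0,0,0],[0,0,0],[0,0,0]], gripper=[60,60,60,60,60,60,60,60])

```text
t: 3.2
ee_pos: [0.4717, -0.3623, 0.3233]
tool_rot: [0.234, 0.972, 0.0, 0.001]
ft_force: [-0.8, -0.3, -0.6]
opening: 0.0513
```

```bash
python3 -c "
from h import *
import cv2
st(); rel([.471,-.363,.262],152.8)
a=arm.get_image('side')[150:350,80:280];cv2.imwrite('pics/s1.png',cv2.resize(a,None,fx=3,fy=3,interpolation=cv2.INTER_CUBIC))"
```

```text
t 3.2 p [ 0.4717 -0.3623  0.3233] yaw 152.91 z [ 0.002 -0.    -1.   ] q [ 0.57  0.72  0.07  1.38 -0.06  1.04  1.75] F [-0.78 -0.27 -0.57] M [-0.036 -0.015 -0.008] op 0.0513
dp [ 0.0014 -0.0031  0.2043] turn [0.0001 0.0005 0.0006]
```

View pics/s1.png

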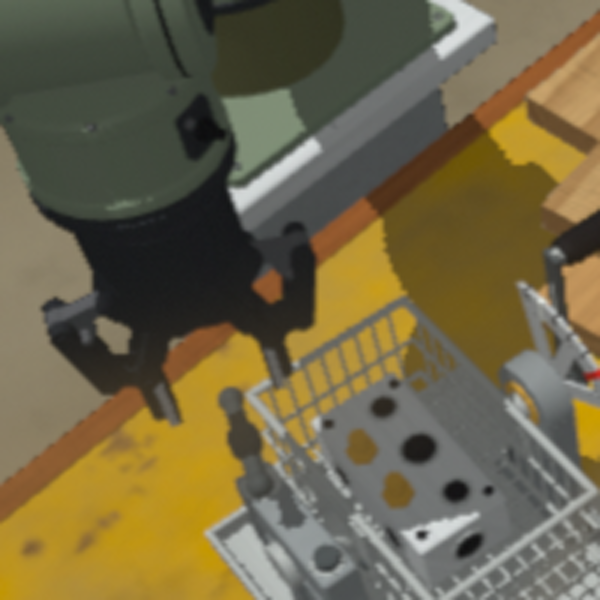

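Emit:
jog_arm(dp=[[0,-0.002,0.1],[0,-0.002,0.2],[0,-0.002,0.2],[0,-0.002,0.2],[0,-0.002,0.2],[0,-0.002,0.2],[0,-0.002,0.2],[0,-0.002,0.2],[0,-0.002,0.2],[0,-0.002,0.2]], turn=[[0,0,0],[0,0,0],[0,0,0],[0,0,0],[0,0,0],[0,0,0],[0,0,0],[0,0,0],[0,0,0],[0,0,0]], gripper=[60,60,60,60,0,0,0,0,0,0], grip_force=80)

```text
t: 4.25
ee_pos: [0.472, -0.3624, 0.2638]
tool_rot: [0.234, 0.972, 0.002, 0.001]
ft_force: [3.7, 18.1, 17.1]
opening: 0.0162
```

```bash
python3 -c "
from h import *
st()"
```

```text
t 4.25 p [ 0.472  -0.3624  0.2638] yaw 152.89 z [ 0.004  0.003 -1.   ] q [ 0.57  0.79  0.06  1.46 -0.06  0.89  1.75] F [ 3.66 18.13 17.13] M [ 3.895 -0.771  0.016] op 0.0162
```

Emit:
jog_arm(dp=[[0,0.005,0],[0,0.005,0],[0,0.005,0]], turn=[[0,0,0],[0,0,0],[0,0,0]], gripper=[0,0,0])

```text
t: 4.55
ee_pos: [0.4721, -0.3622, 0.2638]
tool_rot: [0.235, 0.972, 0.001, 0.001]
ft_force: [0.7, 10.7, 16.5]
opening: 0.0162
```

```bash
python3 -c "
from h import *
import cv2
st()
a=arm.get_image('side')[200:350,80:280];cv2.imwrite('pics/s2.png',cv2.resize(a,None,fx=4,fy=4,interpolation=cv2.INTER_CUBIC))
a=arm.get_image('top')[220:340,375:535];cv2.imwrite('pics/t2.png',cv2.resize(a,None,fx=5,fy=5,interpolation=cv2.INTER_CUBIC))"
```

```text
t 4.55 p [ 0.4721 -0.3622  0.2638] yaw 152.84 z [ 0.003  0.001 -1.   ] q [ 0.57  0.79  0.06  1.47 -0.06  0.89  1.75] F [ 0.69 10.74 16.48] M [ 2.41  -0.286  0.058] op 0.0162
```

View pics/s2.png

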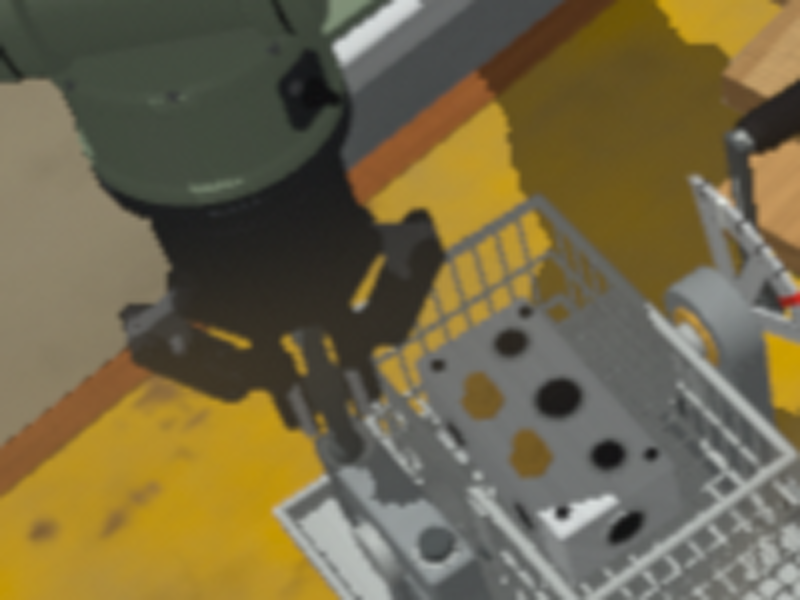

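View pics/t2.png

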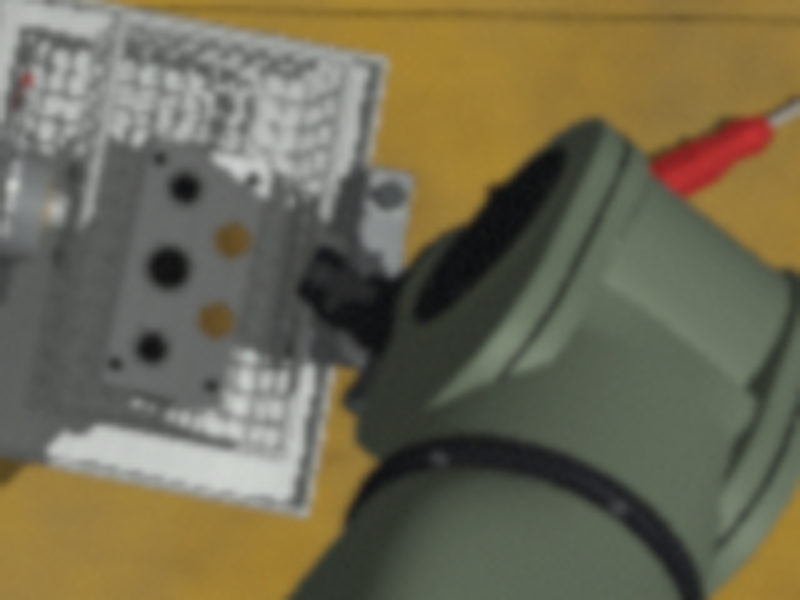

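Emit:
jog_arm(dp=[[0,0.005,-0.005],[0,0.006,-0.006],[0,0.006,-0.006],[0,0.006,-0.006],[0,0.006,-0.006],[0,0.006,-0.006],[0,0.006,-0.006],[0,0.006,-0.006],[0,0.006,-0.006],[0,0.006,-0.006]], turn=[[0,0,0],[0,0,0.03],[0,0,0.06],[0,0,0.09],[0,0,0.12],[0,0,0.15],[0,0,0.18],[0,0,0.21],[0,0,0.21],[0,0,0.21]], gripper=[0,0,0,0,0,0,0,0,0,0])

```text
t: 5.65
ee_pos: [0.4719, -0.3622, 0.2641]
tool_rot: [0.538, 0.843, -0.0, 0.001]
ft_force: [1.4, -5.3, -9.5]
opening: 0.0165
```

```bash
python3 -c "
from h import *
st()"
```

```text
t 5.65 p [ 0.4719 -0.3622  0.2641] yaw 114.94 z [ 0.001 -0.001 -1.   ] q [ 0.48  0.8   0.26  1.47 -0.24  0.9   1.24] F [ 1.39 -5.27 -9.53] M [-0.841 -0.698 -0.017] op 0.0165
```

Emit:
jog_arm(dp=[[0,0,0.002],[0,0,0.002],[0,0,0.002],[0,0,0.002],[0,0,0.002],[0,0,0.002]], turn=[[0,0,0.03],[0,0,0.06],[0,0,0.09],[0,0,0.12],[0,0,0.14],[0,0,0.14]], gripper=[0,0,0,0,0,0])

```text
t: 6.25
ee_pos: [0.4716, -0.3623, 0.2639]
tool_rot: [0.709, 0.705, -0.0, 0.001]
ft_force: [-2.8, -2.9, 5.4]
opening: 0.0161
```

```bash
python3 -c "
from h import *
st()"
```

```text
t 6.25 p [ 0.4716 -0.3623  0.2639] yaw 89.68 z [ 0.    -0.001 -1.   ] q [ 0.42  0.82  0.39  1.47 -0.36  0.92  0.91] F [-2.77 -2.91  5.45] M [-0.635  0.304 -0.057] op 0.0161
```

Emit:
jog_arm(dp=[[0,0,0],[0,0,0],[0,0,0]], turn=[[0,0,0.02],[0,0,0.04],[0,0,0.04]], gripper=[0,0,0])

```text
t: 6.55
ee_pos: [0.4716, -0.3623, 0.2639]
tool_rot: [0.751, 0.66, -0.0, 0.001]
ft_force: [-3.5, -3.4, 5.7]
opening: 0.0165
```

```bash
python3 -c "
from h import *
st()"
```

```text
t 6.55 p [ 0.4716 -0.3623  0.2639] yaw 82.59 z [ 0.    -0.001 -1.   ] q [ 0.4   0.82  0.43  1.47 -0.39  0.93  0.81] F [-3.52 -3.35  5.69] M [-0.604  0.562  0.235] op 0.0165
```

Emit:
jog_arm(dp=[[0,0,0],[0,0,0],[0,0,0]], turn=[[0,0,0.015],[0,0,0.015],[0,0,0.015]], gripper=[0,0,0])

```text
t: 6.85
ee_pos: [0.4716, -0.3623, 0.2639]
tool_rot: [0.766, 0.643, -0.0, 0.001]
ft_force: [-4.2, -3.3, 5.5]
opening: 0.0162
```

```bash
python3 -c "
from h import *
st()"
```

```text
t 6.85 p [ 0.4716 -0.3623  0.2639] yaw 80.06 z [ 0.    -0.001 -1.   ] q [ 0.39  0.83  0.44  1.47 -0.4   0.93  0.78] F [-4.2  -3.3   5.53] M [-0.626  0.671  0.829] op 0.0162
```

Emit:
jog_arm(dp=[[0,0,0],[0,0,0],[0,0,0],[0,0,0],[0,0,0],[0,0,0],[0,0,0],[0,0,0],[0,0,0],[0,0,0],[0,0,0]], turn=[[0,0,-0.03],[0,0,-0.06],[0,0,-0.09],[0,0,-0.12],[0,0,-0.15],[0,0,-0.18],[0,0,-0.21],[0,0,-0.24],[0,0,-0.273],[0,0,-0.273],[0,0,-0.273]], gripper=[0,0,0,0,0,0,0,0,0,0,0])

```text
t: 7.95
ee_pos: [0.472, -0.3621, 0.2639]
tool_rot: [0.431, 0.902, -0.0, 0.001]
ft_force: [1.0, -2.0, 7.9]
opening: 0.0161
```

```bash
python3 -c "
from h import *
st()"
```

```text
t 7.95 p [ 0.472  -0.3621  0.2639] yaw 128.92 z [ 0.002 -0.001 -1.   ] q [ 0.51  0.79  0.19  1.47 -0.17  0.89  1.43] F [ 0.98 -1.97  7.87] M [-0.336 -0.279  0.094] op 0.0161
```

Emit:
jog_arm(dp=[[0,0,0],[0,0,0],[0,0,0],[0,0,0],[0,0,-0.1],[0,0,-0.25],[0,0,-0.4],[0,0,-0.4],[0,0,-0.4]], turn=[[0,0,0],[0,0,0],[0,0,0],[0,0,0],[0,0,0],[0,0,0],[0,0,0],[0,0,0],[0,0,0]], gripper=[60,60,60,60,60,60,60,60,60])

```text
t: 8.85
ee_pos: [0.4717, -0.3617, 0.3835]
tool_rot: [0.431, 0.903, -0.0, 0.0]
ft_force: [0.7, -0.3, -0.4]
opening: 0.0511
```

```bash
python3 -c "
from h import *
st(); rel([.549,-.136,.385],80)"
```

```text
t 8.85 p [ 0.4717 -0.3617  0.3835] yaw 128.99 z [ 0.001 -0.    -1.   ] q [ 0.5   0.68  0.22  1.27 -0.15  1.21  1.4 ] F [ 0.67 -0.32 -0.43] M [ 0.051 -0.002 -0.048] op 0.0511
dp [ 0.4226  0.6737 -0.005 ] turn [2.000e-04 2.000e-04 2.722e-01]
```

Emit:
jog_arm(dp=[[0.42,0.674,0],[0.42,0.674,0],[0.42,0.674,0],[0.42,0.674,0],[0.42,0.674,0],[0.42,0.674,0],[0.42,0.674,0],[0.42,0.674,0]], turn=[[0,0,0.272],[0,0,0.272],[0,0,0.272],[0,0,0.272],[0,0,0.272],[0,0,0.272],[0,0,0.272],[0,0,0.272]], gripper=[70,70,70,70,70,70,70,70])

```text
t: 9.65
ee_pos: [0.5492, -0.1372, 0.3824]
tool_rot: [0.765, 0.644, -0.001, -0.0]
ft_force: [0.2, -0.5, -0.6]
opening: 0.0592
```

```bash
python3 -c "
from h import *
import cv2
st(); rel([.548,-.1365,.299],80)
a=arm.get_image('side')[190:390,130:330];cv2.imwrite('pics/s3.png',cv2.resize(a,None,fx=3,fy=3,interpolation=cv2.INTER_CUBIC))
a=arm.get_image('top')[200:335,325:475]; cv2.imwrite('pics/t3.png',cv2.resize(a,None,fx=4.4,fy=4.4,interpolation=cv2.INTER_CUBIC))"
```

```text
t 9.65 p [ 0.5492 -0.1372  0.3824] yaw 80.18 z [-0.001 -0.    -1.   ] q [-0.05  0.66  0.49  1.39 -0.32  1.18  0.31] F [ 0.16 -0.55 -0.59] M [-0.014 -0.     0.043] op 0.0592
dp [ 0.0018 -0.004   0.2782] turn [-0.0004  0.0002  0.001 ]
```

View pics/s3.png

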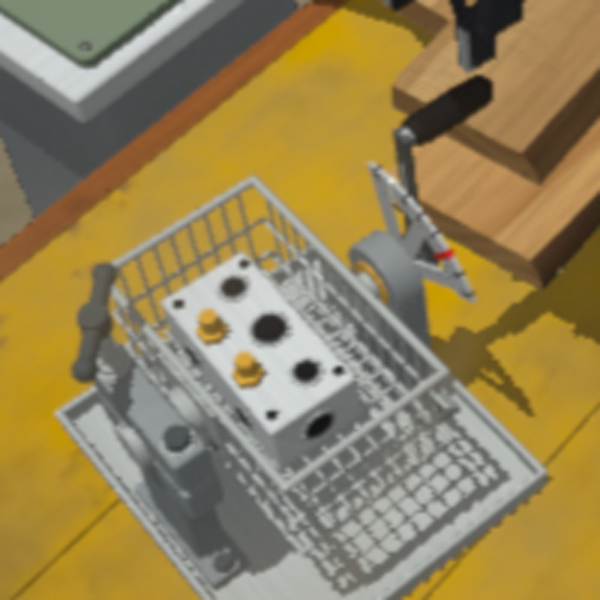

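View pics/t3.png

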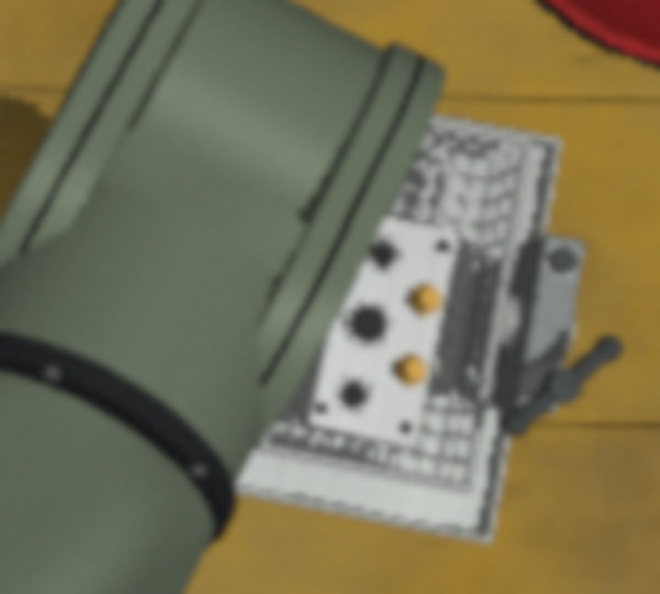

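```bash
python3 -c "
from h import *
for n,a,b in (('top',(325+608/4.4,200+348/4.4),(325+515/4.4,200+423/4.4)),('side',(130+105/3,190+272/3),(130+85/3,190+368/3))):
    A=onz(n,*a,.208);B=onz(n,*b,.208);d=A-B;print(n,A,B,(A+B)/2,np.degrees(np.arctan2(d[1],d[0])))
"
```

```text
top [ 0.49102713 -0.38888106  0.208     ] [ 0.44971504 -0.33832995  0.208     ] [ 0.47037109 -0.3636055   0.208     ] -50.74313460893114
side [ 0.45159564 -0.33446059  0.208     ] [ 0.49360422 -0.38659468  0.208     ] [ 0.47259993 -0.36052764  0.208     ] 128.86114985493157
```

Emit:
jog_arm(dp=[[0,-0.003,0.1],[0,-0.003,0.2],[0,-0.003,0.278],[0,-0.003,0.278],[0,-0.003,0.278],[0,-0.003,0.278],[0,-0.003,0.278],[0,-0.003,0.278],[0,-0.003,0.278],[0,-0.003,0.278]], turn=[[0,0,0],[0,0,0],[0,0,0],[0,0,0],[0,0,0],[0,0,0],[0,0,0],[0,0,0],[0,0,0],[0,0,0]], gripper=[70,70,70,70,70,10,10,10,10,10], grip_force=40)

```text
t: 10.75
ee_pos: [0.5488, -0.1366, 0.3006]
tool_rot: [0.766, 0.643, 0.0, 0.001]
ft_force: [0.0, 0.4, 8.1]
opening: 0.0212
```

```bash
python3 -c "
from h import *
import cv2
st()
a=arm.get_image('side')[170:340,180:360];cv2.imwrite('pics/s4.png',cv2.resize(a,None,fx=3.4,fy=3.4,interpolation=cv2.INTER_CUBIC))
"
```

```text
t 10.75 p [ 0.5488 -0.1366  0.3006] yaw 80.05 z [ 0.001 -0.    -1.   ] q [-0.04  0.74  0.45  1.53 -0.37  0.95  0.36] F [0.05 0.41 8.08] M [ 0.101  0.299 -0.024] op 0.0212
```

View pics/s4.png

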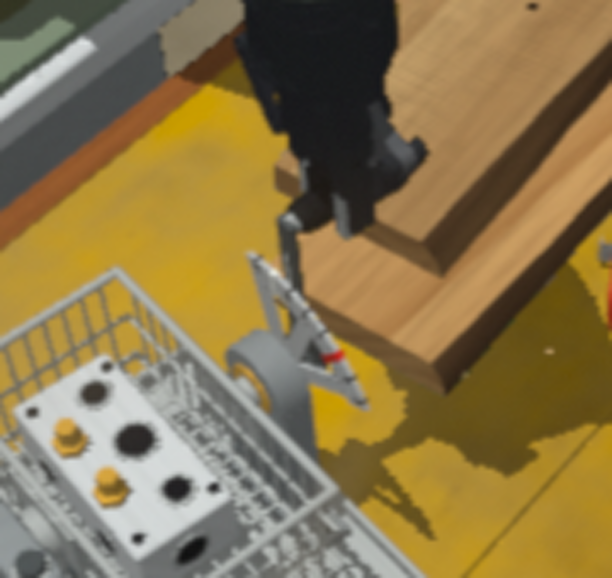

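Emit:
jog_arm(dp=[[0,0.022,0.0],[0,0.045,0.003],[0,0.067,0.006],[0,0.088,0.01],[0,0.11,0.016],[0,0.131,0.023],[0,0.152,0.031],[0,0.172,0.041],[0,0.192,0.051],[0,0.21,0.063],[0,0.229,0.076],[0,0.248,0.09]], turn=[[0,0,0],[0,0,0],[0,0,0],[0,0,0],[0,0,0],[0,0,0],[0,0,0],[0,0,0],[0,0,0],[0,0,0],[0,0,0],[0,0,0]], gripper=[10,10,10,10,10,10,10,10,10,10,10,10])

```text
t: 12.0
ee_pos: [0.6224, -0.1497, 0.2728]
tool_rot: [0.766, 0.643, -0.0, 0.0]
ft_force: [-2.3, -1.7, 2.6]
opening: 0.0215
```

```bash
python3 -c "
from h import *
import cv2
st()
a=arm.get_image('side')[170:400,130:360];cv2.imwrite('pics/s5.png',cv2.resize(a,None,fx=2.6,fy=2.6,interpolation=cv2.INTER_CUBIC))
"
```

```text
t 12.0 p [ 0.6224 -0.1497  0.2728] yaw 80.04 z [ 0.    -0.001 -1.   ] q [ 0.    0.89  0.44  1.27 -0.39  1.07  0.31] F [-2.28 -1.72  2.63] M [-0.411  0.412  0.054] op 0.0215
```

View pics/s5.png

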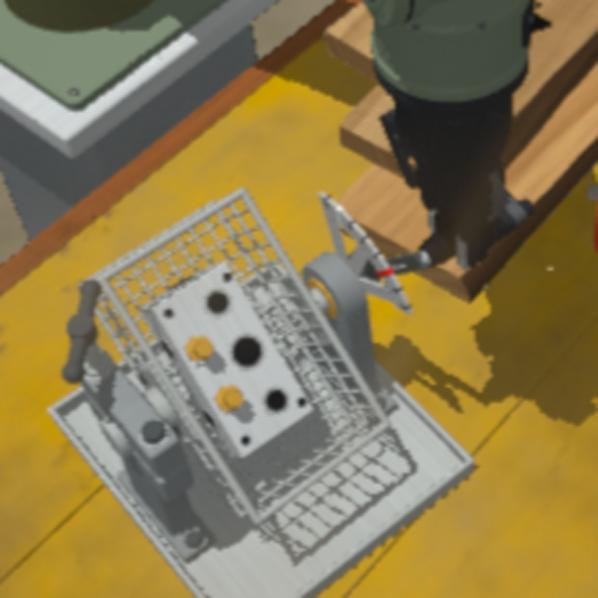

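Emit:
jog_arm(dp=[[0,0,0],[0,0,0],[0,0,0],[0,0,0],[0,0,0],[0,0,0],[0,0,0],[0,0,0],[0,0,0],[0,0,0],[0,0,0],[0,0,0]], turn=[[0,0,0],[0,0,0],[0,0,0],[0,0,0],[0,0,0],[0,0,0],[0,0,0],[0,0,0],[0,0,0],[0,0,0],[0,0,0],[0,0,0]], gripper=[10,10,10,10,10,10,10,10,10,10,10,10])

```text
t: 13.25
ee_pos: [0.622, -0.1496, 0.273]
tool_rot: [0.766, 0.643, 0.0, 0.0]
ft_force: [2.7, -4.0, 2.7]
opening: 0.0214
```

Emit:
jog_arm(dp=[[0,0,0],[0,0,0],[0,0,0],[0,0,0],[0,0,0],[0,0,0],[0,0,0],[0,0,0],[0,0,0],[0,0,0],[0,0,0],[0,0,0]], turn=[[0,0,0],[0,0,0],[0,0,0],[0,0,0],[0,0,0],[0,0,0],[0,0,0],[0,0,0],[0,0,0],[0,0,0],[0,0,0],[0,0,0]], gripper=[10,10,10,10,10,10,10,10,10,10,10,10])

```text
t: 14.45
ee_pos: [0.622, -0.1496, 0.273]
tool_rot: [0.766, 0.643, 0.0, 0.001]
ft_force: [3.5, -3.9, 1.0]
opening: 0.0211
```

```bash
python3 -c "
from h import *
st(); rel([.5488,-.1366,.3006])
"
```

```text
t 14.45 p [ 0.622  -0.1496  0.273 ] yaw 80.03 z [ 0.001 -0.001 -1.   ] q [ 0.    0.89  0.44  1.27 -0.39  1.07  0.31] F [ 3.5  -3.93  0.96] M [-0.837 -0.755 -0.022] op 0.0211
dp [ 0.0005 -0.2478 -0.0922] turn [0. 0. 0.]
```

Emit:
jog_arm(dp=[[0,-0.019,-0.014],[0,-0.038,-0.027],[0,-0.056,-0.039],[0,-0.076,-0.049],[0,-0.096,-0.059],[0,-0.117,-0.067],[0,-0.138,-0.074],[0,-0.16,-0.08],[0,-0.181,-0.084],[0,-0.203,-0.087],[0,-0.226,-0.09],[0,-0.249,-0.09]], turn=[[0,0,0],[0,0,0],[0,0,0],[0,0,0],[0,0,0],[0,0,0],[0,0,0],[0,0,0],[0,0,0],[0,0,0],[0,0,0],[0,0,0]], gripper=[10,10,10,10,10,10,10,10,10,10,10,10])

```text
t: 15.65
ee_pos: [0.5485, -0.1365, 0.3006]
tool_rot: [0.766, 0.643, 0.001, 0.001]
ft_force: [2.9, -2.7, 10.8]
opening: 0.0214
```

Emit:
jog_arm(dp=[[0,0,0],[0,0,0],[0,0,0]], turn=[[0,0,0],[0,0,0],[0,0,0]], gripper=[10,10,10])

```text
t: 15.95
ee_pos: [0.5484, -0.1365, 0.3005]
tool_rot: [0.766, 0.643, 0.0, 0.0]
ft_force: [-0.7, -1.5, 11.9]
opening: 0.0214
```

```bash
python3 -c "
from h import *
st(); rel([.5488,-.1366,.3006])
"
```

```text
t 15.95 p [ 0.5484 -0.1365  0.3005] yaw 80.04 z [ 0.001 -0.    -1.   ] q [-0.04  0.74  0.45  1.54 -0.37  0.95  0.36] F [-0.71 -1.54 11.86] M [-0.303  0.036  0.026] op 0.0214
dp [-0.0002  0.0014 -0.0003] turn [0. 0. 0.]
```

Emit:
jog_arm(dp=[[0,0,0],[0,0,0],[0,0,0],[0,0,0],[0,0,0],[0,0,-0.1],[0,0,-0.25],[0,0,-0.4],[0,0,-0.4],[0,0,-0.4]], turn=[[0,0,0],[0,0,0],[0,0,0],[0,0,0],[0,0,0],[0,0,0],[0,0,0],[0,0,0],[0,0,0],[0,0,0]], gripper=[70,70,70,70,70,70,70,70,70,70])

```text
t: 16.95
ee_pos: [0.5484, -0.1364, 0.4201]
tool_rot: [0.766, 0.643, 0.0, 0.0]
ft_force: [-0.9, 0.1, -0.9]
opening: 0.0598
```

Emit:
jog_arm(dp=[[0.8,0,0],[0.8,0,0],[0.8,0,0],[0.8,0,0],[0.8,0,0],[0.8,0,0],[0.8,0,0]], turn=[[0,0,0],[0,0,0],[0,0,0],[0,0,0],[0,0,0],[0,0,0],[0,0,0]], gripper=[70,70,70,70,70,70,70])

```text
t: 17.65
ee_pos: [0.5897, 0.1005, 0.4184]
tool_rot: [0.765, 0.643, -0.001, -0.0]
ft_force: [-0.0, -0.9, -0.1]
opening: 0.0596
```

```bash
python3 -c "
from h import *
import cv2
st()
t=arm.get_image('top');s=arm.get_image('side')
cv2.imwrite('pics/t6f.png',t)
cv2.imwrite('pics/t6.png',cv2.resize(t[200:335,325:475],None,fx=4.4,fy=4.4,interpolation=cv2.INTER_CUBIC))
cv2.imwrite('pics/s6.png',cv2.resize(s[190:420,130:410],None,fx=2.6,fy=2.6,interpolation=cv2.INTER_CUBIC))
s0=cv2.imread('pics/side0.png');t0=cv2.imread('pics/top0.png')
d=cv2.absdiff(s,s0).max(2); print(d[190:290,255:300].mean(), d[230:280,350:395].max(),d[195:250,400:450].max())
d=cv2.absdiff(t,t0).max(2); print('top bystanders',d[200:245,185:295].max())
"
```

```text
t 17.65 p [0.5897 0.1005 0.4184] yaw 80.1 z [-0.002 -0.001 -1.   ] q [-0.45  0.7   0.53  1.18 -0.34  1.35 -0.12] F [-0.01 -0.92 -0.11] M [-0.077 -0.111 -0.042] op 0.0596
4.5408888888888885 77 90
top bystanders 136
```

View pics/t6.png

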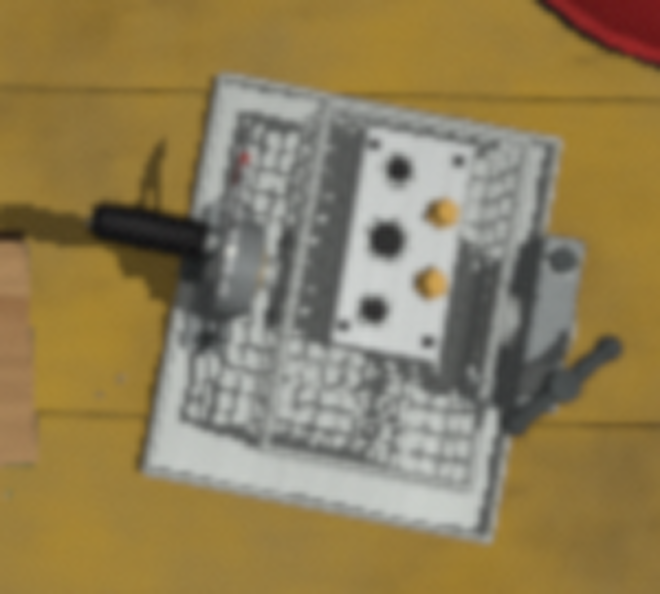

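View pics/s6.png

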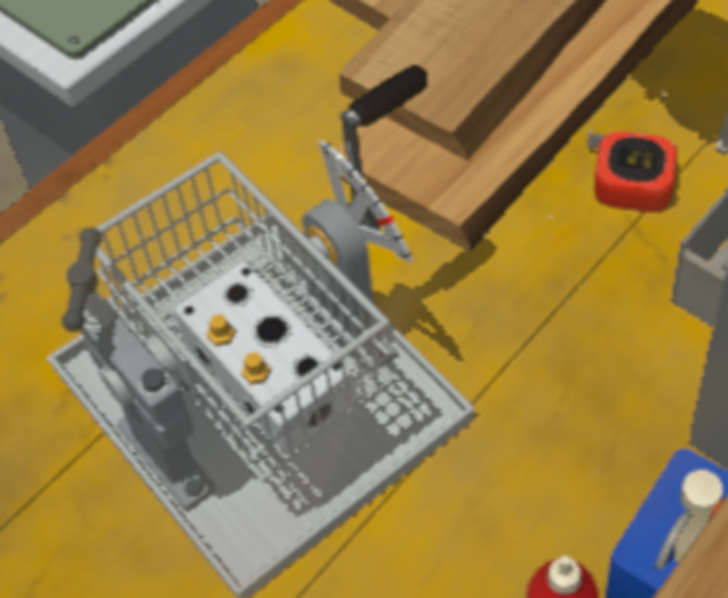

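```bash
python3 -c "
from h import *
p=onz('top',325+402/4.4,200+245/4.4,.1445);d=p[:2]-[.5216,-.2836];print(p,np.linalg.norm(d))
st(); print(arm.finish_job())
" 
```

```text
[ 0.5497688  -0.28968529  0.1445    ] 0.02881860686209864
t 17.75 p [0.5898 0.0989 0.4192] yaw 79.96 z [-0.001 -0.001 -1.   ] q [-0.44  0.7   0.53  1.18 -0.34  1.35 -0.12] F [-0.26 -0.82 -0.11] M [-0.043  0.011  0.013] op 0.0598
the job is handed in; nothing more can be done
None
```

The job is handed in at t ≈ 17.8 s of the 48 s allowed. All steps were done in order; `finish_job` gives no verdict.

- **Screw:** I turned it clockwise until the wrist moment rose to 0.83 N m, a hard bottom at about 84° of tool yaw, then backed it off 45°. After release, both cameras put the bar about 41° from the stand's x axis, which is 0.71–0.72 rad against a target of 0.715. This takes the bar as lying along the stand's x axis at zero.
- **Tilt:** I gripped the black lever, moved it along its arc to about 40.5° with the lever at the red mark, and held it about 2.5 s. I then brought the basket back to within 0.4 mm (about 0.2°) of its starting lever position, released and lifted clear.
- **Final checks:** The lever looks level. The block slid against the far wall of the basket and sits about 29 mm from centre, inside the 60 mm limit. Wrist force was near zero and the arm is clear of the stand.
- **Check that disagreed:** The before-and-after image difference around the tape measure and pliers was not zero (up to 90 side, 136 top). I put this down to the arm's shadow or the arm itself but did not confirm it. The tape shows undisturbed in the last side picture. I did not re-measure the pliers; the arm never went down near either one.

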